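# Wind the latch tester and pin it

## Robot

A 7-joint arm with a two-finger parallel gripper is mounted at the origin on the work surface. World frame = base frame: x ahead of the robot, y to its left, z up, the work surface at z = 0. Lengths are in m, angles in rad, forces in N, time in s.
With the tool pointing down it reaches from about 0.35 to 0.9 m from the base axis. Payload 8.1 kg.
Tool frame: the origin (TCP) lies at the very end of the fingers, on their centre line; the grasp point (between the pads) lies 19 mm behind it; z points along the fingers, y is the line along which they close (so a half turn about z gives the same grasp; the last joint's range is limited). The gripper opens to 92 mm and grips with 3 to 60 N. Pads are 19 mm wide; open, the fingers measure 130 mm over their backs; the gripper's body (75 mm by 190 mm) begins 47 mm behind the grasp point.
Start: joints at [-1.311, 0.434, 0.025, 1.573, -0.012, 1.134, -0.075], TCP at [0.222, 0.584, 0.227] pointing down, gripper open.
Joint ranges: [-2.62, 2.62], [-0.44, 2.09], [-1.27, 1.32], [0.08, 2.57], [-1.32, 4.46], [0.12, 2], [-2.74, 2.74]. Speed limits (rad/s): [2.22, 2.22, 3.01, 3.01, 3.14, 3.14, 3.14].

## Interface

Orientations are given as a unit quaternion [x, y, z, w].
In Python, from workcell import readout, vision, job gives the robot as it stands.
- The arm moves only by the tool servo_tool, never from a script. Its argument "deltas" is one flat list of numbers, 5 for each row, row after row: the shift along the tool's x, y, z as a fraction of full scale, then the turn about the tool's z as a fraction of full scale, then the opening, from 0 (shut) to 1 (fully open). In form: [dx, dy, dz, turn, claw, dx, dy, dz, turn, claw, ...]. A call has 1 to 20 rows; each row is the pose to reach, as a shift and turn from the pose commanded when the call began, along the tool's axes at that moment; what a row does not reach only later rows make up. Full scale, the value 1, is 300 mm for a shift and 45 degrees for a turn. A row lasts 1/8 s, in which the tool goes at most 62.5 mm and 10.7 degrees, less where a joint would pass 70% of its speed; a pose out of reach is approached as far as the arm can. A call with a number of a shift or a turn outside -1 to 1 is refused whole. A call with a gripper value outside its range is refused whole. The fingers move at their own pace and stop on an object; the grip force is fixed at half the most. Time passes only in rows, so rows that repeat a pose let the fingers close. It gives the time, the measured TCP pose, the force, the opening and the grip force at its end, in the units of the state.
- readout.sense(): the state, without advancing time (a new reading comes with each control period).
- vision.camera(name): name is "side" or "top" or "wrist"; returns a dict with "pixels" (420x560x3 uint8, red, green, blue), "vertical_fov" (degrees; the focal length in pixels is half the picture's height over the tangent of half this angle, whatever the lens; pixels are square), "cx", "cy" (the principal point, pixels), "k1" (the pictures are not rectified: a ray, as slopes to the right and down, at radius r is drawn at 1 + k1 r^2 times it, then the intrinsics apply), "R" (3x3) and "t" (3): a world point X has camera coordinates R X + t; the wrist camera has in their place "mount" (4x4, takes a point from camera to tool coordinates, whose origin is the TCP and whose axes are the flange's). Camera axes: x right, y down, z forward; pixel columns grow to the right and rows downward; lengths in m; the calibration is good to about 2 mm. A picture is of the moment at which its call begins: read the wrist's pose just before it. There is no depth.
- job.hand_in(): hands the job in; it is judged then, once.
The state is a dict: "time": time; "q": joint angles; "joint_vel": joint speeds; "tau": joint torques, N m; "ee_pos": TCP position; "orientation": TCP orientation; "wrist_force": force on the tool from outside, world axes, zero at the start; "moment": the same for the moment, N m; "gripper_width": finger opening in m; "gripper_force": force on a finger pad.
Only numpy, scipy, OpenCV 4.12 (cv2) and the standard library are available. Lean on these libraries where they do the work, as an engineer would, in place of code of your own. Each camera call takes 0.05 s, during which the arm holds its last target. There are 200 camera calls.

## Task

Wind up the latch tester: turn the wing key on its leaning spring barrel clockwise, a part turn at a time, until its pointer comes up against the stop. Then take the tall lock pin out of the rack and put it fully home in the lock hole of the steel boss beside the barrel, so that it stands upright with its shoulder down on the boss. Leave everything else where it stands.

Things in the scene. Friction and masses are not known exactly. Their poses are not given: they have to be found in the camera images.
- key (a joint): how far the key is wound, rad: 0 = slack, 4.0 = against the stop (fully wound). It grows as the key turns clockwise, looking down onto the barrel's face. Starts somewhere from 0 to 0.8. The spring pulls back only weakly and a ratchet brake holds the key where it is left; turning takes about 0.25 N m.
- key_grip (a point): the grip point of the steel wing key, on its turning axis, 55 mm above the barrel's face. z is the turning axis pointing out of the barrel, leaning 25 degrees from vertical to the tester's front; x lies along the wing and turns with it. The wing is a flat bar with round ends, 82 mm long (x), 12 mm thick (y), from 34 to 72 mm above the face.
- pointer_tip (a point): outer end of the key's pointer nib, 53 mm from the axis along the wing's +x, 12 mm above the barrel's face (nib 8 mm wide, 17 mm high, on an 80 mm wide disc 8 mm high); it turns with the key. When fully wound it stands beside the stop post (12 mm thick, 20 mm high, 52 mm from the axis).
- tester: the latch tester, bolted down: a 170 x 300 x 15 mm grey base plate, on it a 124 mm wide dark barrel leaning 25 degrees to the front (-x, roughly towards the robot) between two cheeks 100 mm high; at its left (+y 115 mm) a clamped latch gate 95 mm high, at its right (-y) the lock boss. Origin: centre of the plate's underside; z up.
- lock_hole (a point): centre of the mouth of the upright lock hole in the top of the steel boss (50 x 50 mm, top 75 mm above the shelf) at the tester's right. Hole 24 mm wide, 52 mm deep; axes as tester.
- rack: aluminium pin rack, fixed, 160 x 60 x 60 mm, with two upright holes 24 mm wide and 52 mm deep, 50 mm either side of the middle along its x. The lock pin stands in one, the plug gauge in the other. Origin: centre of the underside.
- lock_pin: the tall loose steel lock pin, 110 mm long, 0.36 kg: a shank 20 mm thick and 48 mm long with a tapered foot, above it a grip 26 mm thick and 62 mm long. Origin: centre of the foot's end; z up along the pin. In the rack its shoulder rests on the rack's top, so that its top is 122 mm above the shelf.
- lock_pin_shoulder (a point): centre of the lock pin's shoulder, where shank meets grip, 48 mm above its foot and 62 mm below its top
- plug_gauge: bystander: short loose steel plug gauge in the rack's other hole, with a grip 40 mm thick and 24 mm high above the rack. Origin: its foot.
- swivel_hook: bystander: squat yellow swivel hook on a round steel foot, 68 mm wide, 140 mm high. Origin: underside.
- go_ring: bystander: brass gauge ring, 84 mm wide, 18 mm high, lying flat. Origin: underside.
- bumper: bystander: black rubber bumper block, 90 x 60 x 50 mm. Origin: underside.
- caliper_case: bystander: orange caliper case, 90 x 210 x 28 mm, lying flat. Origin: underside.
- grease_tin: bystander: grey grease tin, 72 mm wide, 90 mm high. Origin: underside.
- spanner: bystander: steel spanner, 190 mm long, lying flat.
- gate_stand: bystander, fixed: slotted dark steel stand, 100 x 200 mm, gripping three steel latch gates, 145 mm high. Origin: underside.
Mind the look-alikes: they are no part of the job. Leave any orange look-alike of the lock_pin alone.

How it is judged:
By the outcome, as a careful person would: the job done as asked, in the order asked, and still so for the second after the job is handed in, with the robot touching nothing.
It also fails if it takes over 69 s, if anything falls off the work surface, if the arm or the gripper's body presses on something with over 40 N, if the wrist force passes 120 N, or if a joint passes its speed limit or range.

## Working session

There is one attempt and no reset: what is moved stays moved. The work goes in short steps, Python scripts to look and compute and a tool call to move; the robot and the scene stay as the last step left them, time stands still between calls to the robot, and variables do not carry over. Pictures are saved under pics/ and viewed, at most 10 in all, crops included, and the job is handed in when it is done.

Besides the shell and the picture viewer there is one more tool, called after "Request:" as name(argument=value, ...), one argument or row to a line, values as JSON. servo_tool: Moves the arm, as the interface text tells. Its arguments: {"type":"object","properties":{"deltas":{"type":"array"}},"required":["deltas"]}

```bash
ls; mkdir -p pics
cat > h.py <<'E'
import numpy as np, cv2
from scipy.spatial.transform import Rotation as Ro
from workcell import readout, vision, job
def snap(n,fn=None):
    s=readout.sense(); c=vision.camera(n)
    if 'mount' in c:
        T=np.eye(4);T[:3,:3]=Ro.from_quat(s['orientation']).as_matrix();T[:3,3]=s['ee_pos']
        W=T@np.array(c['mount']); c['R']=W[:3,:3].T; c['t']=-c['R']@W[:3,3]
    c['R']=np.array(c['R']);c['t']=np.array(c['t'])
    c['f']=len(c['pixels'])/2/np.tan(np.radians(c['vertical_fov'])/2)
    c['o']=-c['R'].T@c['t']
    if fn: cv2.imwrite('pics/'+fn,c['pixels'][:,:,::-1])
    return c
def proj(c,X):
    p=c['R']@np.array(X)+c['t'];a=p[:2]/p[2];a=a*(1+c['k1']*(a@a));return a*c['f']+[c['cx'],c['cy']]
def ray(c,uv):
    d=(np.array(uv,float)-[c['cx'],c['cy']])/c['f'];a=d.copy()
    for _ in range(20): a=d/(1+c['k1']*(a@a))
    v=c['R'].T@np.array([a[0],a[1],1]);return c['o'],v/np.linalg.norm(v)
def onz(c,uv,z):
    o,v=ray(c,uv);return o+v*(z-o[2])/v[2]
def tri(*cu):
    A=np.zeros((3,3));b=np.zeros(3);L=[ray(c,u) for c,u in cu]
    for o,v in L: P=np.eye(3)-np.outer(v,v);A+=P;b+=P@o
    X=np.linalg.solve(A,b);return X,[round(float(np.linalg.norm(np.cross(X-o,v))),4) for o,v in L]
E
python3 - <<'E'
from h import *
for n in ['top','side','wrist']:
    c=snap(n,n+'0.png');print(n,c['f'],c['cx'],c['cy'],c['k1'],c['o'].round(3),c['R'].round(2).tolist())
print(readout.sense())
E
```

```text
pics
top 427.9173800379069 283.7934195085706 211.52792901851026 -0.074728708235544 [ 0.374 -0.03   1.478] [[0.03, -1.0, -0.0], [-0.99, -0.03, -0.13], [0.13, 0.01, -0.99]]
side 390.97143835232265 280.3464910919605 205.79563316696186 -0.06429382146232118 [-0.072 -0.638  0.661] [[0.71, -0.71, -0.02], [-0.4, -0.37, -0.84], [0.59, 0.6, -0.54]]
wrist 359.8556561068288 275.5287219455004 207.70212449592773 -0.06316753431301043 [0.154 0.61  0.385] [[0.36, 0.93, -0.0], [0.9, -0.34, 0.26], [0.24, -0.09, -0.97]]
{'time': 0.15, 'q': array([-1.31061683,  0.43504277,  0.02496227,  1.57387794, -0.01159902,
        1.13399907, -0.07507362]), 'joint_vel': array([ 0.00074887, -0.00054275, -0.00051793, -0.00160429, -0.00184398,
       -0.00103198, -0.00095496]), 'tau': array([ 1.70550229e-03, -6.68253779e+01,  9.85966511e-01, -3.14692461e+01,
       -6.04717853e-02,  3.93777376e-02,  8.82591485e-05]), 'ee_pos': array([0.22169741, 0.58394721, 0.22614157]), 'orientation': array([ 1.80411905e-01,  9.83590969e-01, -5.88539142e-04, -5.51349286e-05]), 'wrist_force': array([ 0.0358385 , -0.36830032,  0.30654257]), 'moment': array([ 0.00650919,  0.03228552, -0.0080687 ]), 'gripper_force': 0.0, 'gripper_width': 0.09186191961126222}
```

View pics/top0.png

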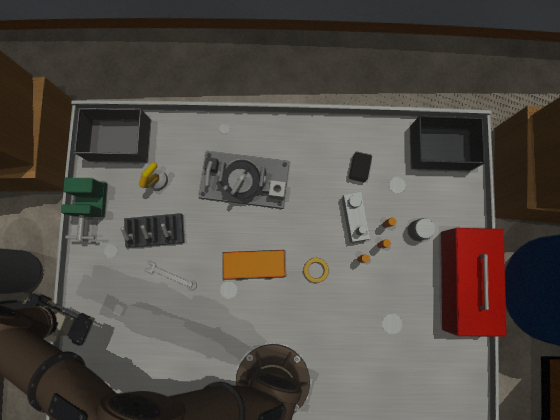

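View pics/side0.png

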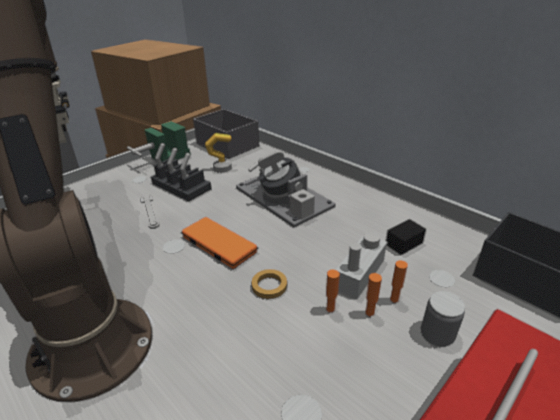

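The top view shows the tester at about (245,180), the boss at (278,187), and the rack with the pin at (362,232) and the plug at (354,200). The orange look-alikes are at (390,222), (384,243) and (364,258). The side view shows the pin top at about (354,247).

Run:
```python
from h import *
t=snap('top');s=snap('side')
for n,u,z in [('key',(240,183),.16),('boss',(278,187),.075),('pin',(362,232),.122),('plug',(354,200),.084),('tester',(245,180),.015)]:
    X=onz(t,u,z);print(n,X.round(3),proj(s,X).round(0))
print(Ro.from_quat(readout.sense()['orientation']).as_matrix().round(3).tolist())
print(np.array(vision.camera('wrist')['mount']).round(3).tolist())
```

```text
key [0.638 0.117 0.16 ] [272. 157.]
boss [ 0.645 -0.001  0.075] [304. 195.]
pin [ 0.497 -0.273  0.122] [351. 247.]
plug [ 0.606 -0.253  0.084] [370. 235.]
tester [0.679 0.116 0.015] [283. 194.]
[[-0.935, 0.355, -0.0], [0.355, 0.935, -0.001], [-0.0, -0.001, -1.0]]
[[-0.0, -0.965, -0.262, 0.072], [1.0, -0.001, 0.001, 0.0], [-0.001, -0.262, 0.965, -0.159], [0.0, 0.0, 0.0, 1.0]]
```

Request:
servo_tool(
  deltas=[0,0,-0.2,0,1,0,0,-0.41,0,1,-0.8,-0.57,-0.41,0,1,-0.8,-0.57,-0.41,0,1,-0.8,-0.57,-0.41,0,1,-0.8,-0.57,-0.41,0,1,-0.8,-0.57,-0.41,0,1,-0.8,-0.57,-0.41,0,1],
)

```text
time: 1.3
ee_pos: [0.388, 0.3356, 0.3502]
orientation: [0.184, 0.983, -0.0, 0.001]
wrist_force: [0.5, 1.4, 0.2]
gripper_width: 0.092
gripper_force: 0.0
```

Request:
servo_tool(
  deltas=[-0.8,-0.57,0,0,1,-0.8,-0.57,0,0,1,-0.8,-0.57,0,0,1,-0.8,-0.57,0,0,1,-0.8,-0.57,0,0,1,-0.8,-0.57,0,0,1,-0.8,-0.57,0,0,1,-0.8,-0.57,0,0,1],
)

```text
time: 2.3
ee_pos: [0.5486, 0.0962, 0.3496]
orientation: [0.179, 0.984, 0.0, -0.0]
wrist_force: [-0.5, 0.8, 0.3]
gripper_width: 0.0917
gripper_force: 0.0
```

Run:
```python
from h import *
c=snap('wrist','w1.png');s=readout.sense();print(s['time'],s['q'].round(3),s['ee_pos'].round(3),s['wrist_force'].round(2))
for X in [(.638,.117,.16),(.645,-.001,.075)]: print(proj(c,X))
```

```text
2.35 [-0.549  0.246  0.364  1.564 -0.09   1.349  1.036] [0.549 0.096 0.35 ] [ 1.05 -0.38  0.69]
[323.43463005 257.55675808]
[231.24099535 266.08949912]
```

View pics/w1.png

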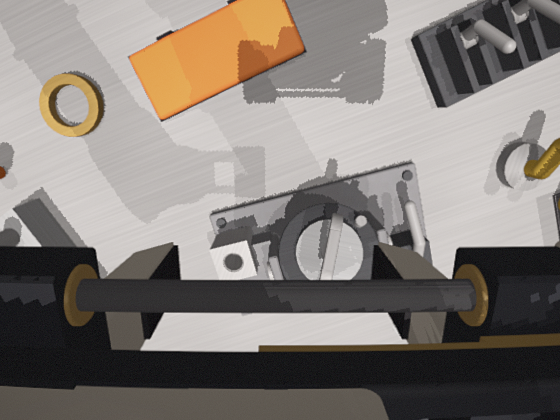

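The wrist view shows the boss hole at (234,262), the wing at about (330,250) partly hidden by the fingers, and the pointer nib near (362,220). I'm moving outward to clear the view.

Request:
servo_tool(
  deltas=[-0.55,0.2,0,0,1,-0.55,0.2,0,0,1,-0.55,0.2,0,0,1,-0.55,0.2,0,0,1,-0.55,0.2,0,0,1,-0.55,0.2,0,0,1],
)

```text
time: 3.1
ee_pos: [0.7238, 0.0924, 0.351]
orientation: [0.18, 0.984, 0.001, 0.0]
wrist_force: [0.0, 0.9, -0.5]
gripper_width: 0.0921
gripper_force: 0.0
```

```bash
cat >> h.py <<'E'
import pickle
def save(c,n): pickle.dump(dict(c),open(n,'wb'))
E
python3 - <<'E'
from h import *
c=snap('wrist','w2.png');s=readout.sense();print(s['time'],s['q'].round(3),s['ee_pos'].round(3));save(c,'w2.p')
E
```

```text
3.15 [-0.399  0.58   0.393  1.075 -0.213  1.522  1.154] [0.724 0.092 0.351]
```

Request:
servo_tool(
  deltas=[0.05,-0.5,0,0,1,0.05,-0.5,0,0,1,0.05,-0.5,0,0,1,0.05,-0.5,0,0,1,0.05,-0.5,0,0,1,0.05,-0.5,0,0,1],
)

```text
time: 3.9
ee_pos: [0.6579, -0.041, 0.3494]
orientation: [0.179, 0.984, 0.0, -0.0]
wrist_force: [-0.8, -0.1, -0.3]
gripper_width: 0.0922
gripper_force: 0.0
```

Run:
```python
from h import *
c=snap('wrist','w3.png');s=readout.sense();print(s['time'],s['q'].round(3),s['ee_pos'].round(3));save(c,'w3.p')
a=cv2.imread('pics/w2.png')[60:360];b=cv2.imread('pics/w3.png')[60:360]
cv2.imwrite('pics/w23.png',cv2.resize(np.vstack([a,b]),None,fx=1,fy=1))
```

```text
3.95 [-0.272  0.442  0.412  1.302 -0.174  1.433  1.338] [ 0.658 -0.041  0.349]
```

View pics/w23.png

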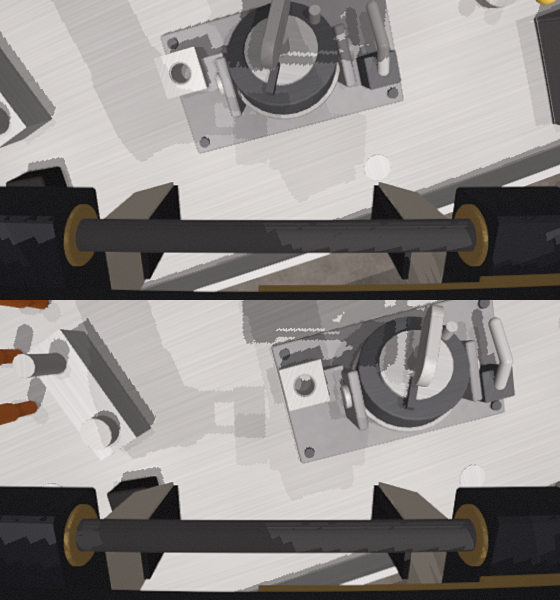

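The wrist views show the boss hole at (181,132) and (305,144) in full-image rows. The wing runs up from about (275,110), and the nib points down and away from the robot at about (273,140). The stop post is at (313,77). I'm zooming in on the key.

Run:
```python
from h import *
a=cv2.imread('pics/w2.png')[35:185,210:350];b=cv2.imread('pics/w3.png')[45:195,345:485]
cv2.imwrite('pics/z.png',cv2.convertScaleAbs(cv2.resize(np.hstack([a,b]),(784,420),interpolation=cv2.INTER_CUBIC),alpha=1.4))
```

```text
(no output)
```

View pics/z.png

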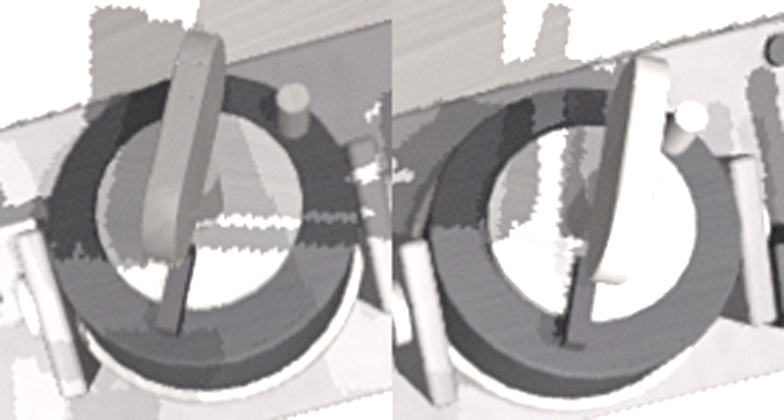

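In the zoom, the wing's top face runs from L(204,31)/R(652,57) to L(163,213)/R(608,280). The post top is at L(293,97)/R(691,116) and the nib tip at L(170,330)/R(573,345).

Run:
```python
from h import *
A=pickle.load(open('w2.p','rb'));B=pickle.load(open('w3.p','rb'))
l=lambda u,v:(u/2.8+210-.3,v/2.8+35-.3); r=lambda u,v:((u-392)/2.8+345-.3,v/2.8+45-.3)
P={}
for n,a,b in [('near',(204,31),(652,57)),('far',(163,213),(608,280)),('post',(293,97),(691,116)),('nib',(168,330),(570,345)),('disc',(200,213),(592,222))]:
    P[n],e=tri((A,l(*a)),(B,r(*b)));print(n,P[n].round(4),e)
d=P['near']-P['far'];print('len',np.linalg.norm(d),'heading',np.degrees(np.arctan2(d[1],d[0])),'tilt',np.degrees(np.arcsin(d[2]/np.linalg.norm(d))),(P['near']+P['far'])/2)
hs=[]
for c,g in [(A,(181,132)),(B,(305,145))]:
    im=cv2.cvtColor(c['pixels'],cv2.COLOR_RGB2GRAY);u,v=g
    w=im[v-16:v+17,u-16:u+17];m=(w<135).astype('uint8')
    n,lab,st,ce=cv2.connectedComponentsWithStats(m);k=lab[16,16];x,y,ww,hh,a=st[k]
    print('hole',ww,hh,a,ce[k]+[u-16,v-16],np.percentile(w,[5,25,50,75,95]));hs.append(np.array([x+ww/2-.5+u-16,y+hh/2-.5+v-16]))
print(tri((A,hs[0]),(B,hs[1])),onz(A,hs[0],.075),onz(B,hs[1],.075))
# plate corner bolts
t=snap('top');g=cv2.cvtColor(t['pixels'],cv2.COLOR_RGB2GRAY)
for c in ([onz(A,(p[0],p[1]+60),.015) for p in [(173,43),(204,142),(393,92)]]): print('bolt',c.round(4))
```

```text
near [0.604  0.1459 0.149 ] [0.0004, 0.0004]
far [0.6611 0.108  0.1694] [0.0078, 0.0078]
post [0.6318 0.1722 0.1098] [0.0001, 0.0001]
nib [0.6953 0.0977 0.1296] [0.0004, 0.0004]
disc [0.6584 0.1249 0.1081] [0.0009, 0.0009]
len 0.07151937265396618 heading 146.46769221483234 tilt -16.599472697865778 [0.63256165 0.12695422 0.15923345]
hole 18 20 243 [178.63786008 132.89300412] [ 86. 145. 211. 229. 234.]
hole 20 18 218 [305.84862385 147.12385321] [ 84. 140. 214. 217. 220.]
(array([0.64067395, 0.00345524, 0.0783413 ]), [0.001, 0.001]) [0.63968695 0.00303364 0.075     ] [0.64194302 0.00316136 0.075     ]
bolt [ 0.5988 -0.005   0.015 ]
bolt [ 0.7386 -0.0206  0.015 ]
bolt [0.7657 0.2514 0.015 ]
```

Request:
servo_tool(
  deltas=[0.26,0.5,0.1,0.3,0.7,0.26,0.5,0.33,0.3,0.7,0.26,0.5,0.33,0.3,0.7,0.26,0.5,0.33,0.3,0.7,0.26,0.5,0.33,0.3,0.7,0.26,0.5,0.33,0.3,0.7],
)

```text
time: 4.75
ee_pos: [0.6388, 0.1228, 0.252]
orientation: [0.296, 0.955, -0.0, 0.001]
wrist_force: [0.8, -1.0, 0.1]
gripper_width: 0.0646
gripper_force: 0.0
```

```bash
cat > go.py <<'E'
from h import *
import sys
s=readout.sense();R=Ro.from_quat(s['orientation']).as_matrix()
print('t',s['time'],'q',s['q'].round(2),'pos',s['ee_pos'].round(4),'hdg',np.degrees(np.arctan2(R[1,0],R[0,0])).round(2),'F',s['wrist_force'].round(1),'M',s['moment'].round(2),'w',round(s['gripper_width'],4),'gf',round(s['gripper_force'],1))
if len(sys.argv)>3:
    d=R.T@(np.array(sys.argv[1:4],float)-s['ee_pos']);print('frac',(d/.3).round(3))
E
python3 go.py .639 .127 .135; python3 -c "
from h import *
c=snap('wrist','w4.png')"
```

```text
t 4.75 q [-0.54  0.47  0.41  1.5  -0.19  1.21  0.87] pos [0.6388 0.1228 0.252 ] hdg 145.58 F [ 0.8 -1.   0.1] M [-0.04 -0.07 -0.04] w 0.0646 gf 0.0
frac [0.008 0.012 0.39 ]
```

View pics/w4.png

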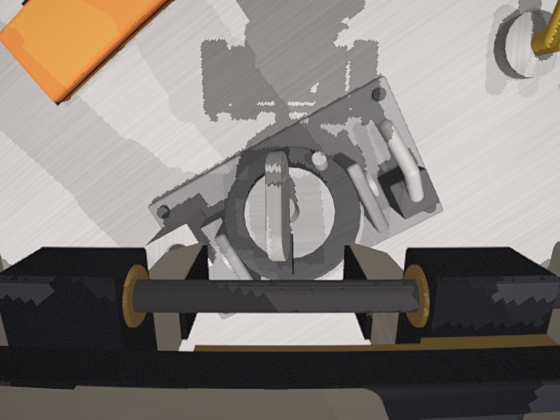

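The wing is upright in the picture at column ~276, centred between the fingers. I'm descending and closing.

Request:
servo_tool(
  deltas=[0.01,0.01,0.13,0,0.6,0.01,0.01,0.26,0,0.6,0.01,0.01,0.39,0,0.6,0.01,0.01,0.39,0,0.6,0.01,0.01,0.39,0,0,0.01,0.01,0.39,0,0,0.01,0.01,0.39,0,0,0.01,0.01,0.39,0,0,0.01,0.01,0.39,0,0,0.01,0.01,0.39,0,0],
)

```text
time: 6.05
ee_pos: [0.6358, 0.1266, 0.1346]
orientation: [0.296, 0.955, -0.001, -0.001]
wrist_force: [-9.3, -7.1, 10.0]
gripper_width: 0.0168
gripper_force: 48.3
```

```bash
python3 go.py .639 .127 .135
```

```text
t 6.05 q [-0.52  0.57  0.38  1.64 -0.24  0.98  0.9 ] pos [0.6358 0.1266 0.1346] hdg 145.61 F [-9.3 -7.1 10. ] M [-0.77  1.44  0.14] w 0.0168 gf 48.3
frac [-0.008  0.007 -0.001]
```

Request:
servo_tool(
  deltas=[0,0,0,0.15,0,0,0,0,0.3,0,0,0,0,0.45,0,0,0,0,0.6,0,0,0,0,0.6,0],
)

```text
time: 6.68
ee_pos: [0.6357, 0.1296, 0.1357]
orientation: [0.51, 0.86, 0.0, -0.001]
wrist_force: [-13.9, -1.6, 20.2]
gripper_width: 0.0209
gripper_force: 51.4
```

```bash
python3 go.py .639 .127 .135
```

```text
t 6.675 q [-0.6   0.59  0.5   1.64 -0.33  0.99  0.5 ] pos [0.6357 0.1296 0.1357] hdg 118.67 F [-13.9  -1.6  20.2] M [0.55 2.05 0.54] w 0.0209 gf 51.4
frac [-0.013  0.006  0.002]
```

Request:
servo_tool(
  deltas=[0,0,0,0.2,0,0,0,0,0.4,0,0,0,0,0.6,0,0,0,0,0.8,0,0,0,0,0.8,0],
)

```text
time: 7.3
ee_pos: [0.6391, 0.1316, 0.1377]
orientation: [0.751, 0.661, 0.004, 0.0]
wrist_force: [-8.1, 3.8, 26.6]
gripper_width: 0.0231
gripper_force: 37.9
```

```bash
python3 go.py .639 .127 .135
```

```text
t 7.3 q [-0.71  0.62  0.67  1.65 -0.44  1.02 -0.02] pos [0.6391 0.1316 0.1377] hdg 82.72 F [-8.1  3.8 26.6] M [1.14 0.68 0.18] w 0.0231 gf 37.9
frac [-0.015  0.002  0.009]
```

Request:
servo_tool(
  deltas=[0,0,0,0,0.4,0,0,0,0,0.4,0,0,0,0,0.4],
)

```text
time: 7.68
ee_pos: [0.6336, 0.1323, 0.1371]
orientation: [0.75, 0.662, -0.0, -0.004]
wrist_force: [-29.2, 5.7, 42.4]
gripper_width: 0.0362
gripper_force: 27.1
```

```bash
python3 go.py .639 .127 .135; python3 -c "
from h import *
c=snap('wrist','w5.png');t=snap('top');a=c['pixels'][100:350,130:430,::-1];b=t['pixels'][140:220,190:300,::-1]
cv2.imwrite('pics/w5c.png',np.hstack([a,cv2.resize(b,(344,250),interpolation=cv2.INTER_CUBIC)]))"
```

```text
t 7.675 q [-0.71  0.62  0.67  1.65 -0.44  1.03 -0.02] pos [0.6336 0.1323 0.1371] hdg 82.85 F [-29.2   5.7  42.4] M [ 1.2   5.73 -0.06] w 0.0362 gf 27.1
frac [-0.015  0.02   0.007]
```

View pics/w5c.png

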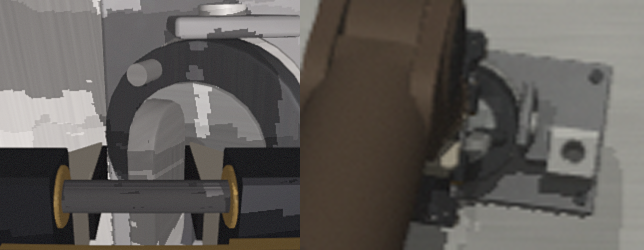

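The crop shows the wing now lying across, with the fingers straddling it and the post at (143,72). The force has the direction of the barrel's axis, so the back fingertip is resting on the hub below the wing. I'm lifting 12 mm.

Request:
servo_tool(
  deltas=[0,-0.005,-0.04,0,0.4,0,-0.005,-0.04,0,0.4,0,-0.005,-0.04,0,0.4],
)

```text
time: 8.15
ee_pos: [0.6356, 0.1289, 0.1454]
orientation: [0.751, 0.661, -0.0, 0.0]
wrist_force: [-0.3, -0.6, 0.6]
gripper_width: 0.0366
gripper_force: 0.0
```

```bash
python3 go.py .6365 .128 .147
```

```text
t 8.15 q [-0.71  0.61  0.68  1.65 -0.43  1.04 -0.03] pos [0.6356 0.1289 0.1454] hdg 82.7 F [-0.3 -0.6  0.6] M [-0.08  0.05 -0.  ] w 0.0366 gf 0.0
frac [-0.003  0.003 -0.005]
```

Request:
servo_tool(
  deltas=[0,0,0,0,0,0,0,0,0,0,0,0,0,0.2,0,0,0,0,0.4,0,0,0,0,0.6,0,0,0,0,0.6,0],
)

```text
time: 8.9
ee_pos: [0.6375, 0.1276, 0.1469]
orientation: [0.885, 0.466, 0.001, 0.002]
wrist_force: [1.9, -2.2, 6.5]
gripper_width: 0.0187
gripper_force: 29.4
```

```bash
python3 go.py .6365 .128 .147
```

```text
t 8.9 q [-0.78  0.65  0.81  1.65 -0.52  1.07 -0.42] pos [0.6375 0.1276 0.1469] hdg 55.53 F [ 1.9 -2.2  6.5] M [-0.85 -0.85  0.09] w 0.0187 gf 29.4
frac [-0.001 -0.004 -0.   ]
```

Much gentler now. Continuing.

Request:
servo_tool(
  deltas=[0,0,0,0.2,0,0,0,0,0.4,0,0,0,0,0.6,0,0,0,0,0.8,0,0,0,0,0.8,0],
)

```text
time: 9.52
ee_pos: [0.6375, 0.1261, 0.1477]
orientation: [0.986, 0.169, 0.002, 0.002]
wrist_force: [-0.3, -5.5, 14.0]
gripper_width: 0.0148
gripper_force: 29.5
```

```bash
python3 go.py .6365 .128 .147
```

```text
t 9.525 q [-0.86  0.71  0.98  1.66 -0.64  1.12 -0.94] pos [0.6375 0.1261 0.1477] hdg 19.46 F [-0.3 -5.5 14. ] M [-1.74 -0.06 -0.03] w 0.0148 gf 29.5
frac [-0.001 -0.007  0.002]
```

Request:
servo_tool(
  deltas=[0,0,0,0.2,0,0,0,0,0.4,0,0,0,0,0.6,0,0,0,0,0.8,0,0,0,0,0.8,0],
)

```text
time: 10.15
ee_pos: [0.6375, 0.125, 0.1468]
orientation: [0.99, -0.144, 0.003, 0.003]
wrist_force: [3.5, -10.4, 3.5]
gripper_width: 0.0128
gripper_force: 30.6
```

```bash
python3 go.py .6365 .128 .147
```

```text
t 10.15 q [-0.92  0.8   1.13  1.66 -0.76  1.19 -1.46] pos [0.6375 0.125  0.1468] hdg -16.58 F [  3.5 -10.4   3.5] M [-1.79 -0.91  0.38] w 0.0128 gf 30.6
frac [-0.006 -0.009 -0.001]
```

q3 is nearing its range, so I'm releasing, rising, turning back half a turn and regripping.

Request:
servo_tool(
  deltas=[0,0,0,0,0.5,0,0,0,0,0.5,0,0,-0.15,0,0.5,0,0,-0.27,0,0.5,0,0,-0.27,-0.25,0.5,0,0,-0.27,-0.5,0.5,0,0,-0.27,-1,0.5,0,0,-0.27,-1,0.5,0,0,-0.27,-1,0.5],
)

```text
time: 11.28
ee_pos: [0.6353, 0.1296, 0.2268]
orientation: [0.969, 0.249, -0.0, -0.001]
wrist_force: [-0.0, 0.1, 0.2]
gripper_width: 0.046
gripper_force: 0.0
```

Request:
servo_tool(
  deltas=[0,0,0,-1,0.5,0,0,0,-1,0.5,0,0,0,-1,0.5,0,0,0,-1,0.5,0,0,0,-1,0.5],
)

```text
time: 11.9
ee_pos: [0.6353, 0.1292, 0.2266]
orientation: [0.801, 0.599, -0.0, -0.0]
wrist_force: [0.5, -0.2, -0.3]
gripper_width: 0.0459
gripper_force: 0.0
```

Request:
servo_tool(
  deltas=[0,0,0,-1,0.5,0,0,0,-1,0.5,0,0,0,-1,0.5,0,0,0,-1,0.5,0,0,0,-1,0.5],
)

```text
time: 12.52
ee_pos: [0.6354, 0.1291, 0.2266]
orientation: [0.511, 0.859, 0.0, -0.0]
wrist_force: [-0.1, 0.5, 0.8]
gripper_width: 0.0458
gripper_force: 0.0
```

Request:
servo_tool(
  deltas=[0,0,0,-1,0.5,0,0,0,-1,0.5,0,0,0,-1,0.5,0,0,0,-1,0.5,0,0,0,-1,0.5,0,0,0,-1,0.5],
)

```text
time: 13.28
ee_pos: [0.6355, 0.1291, 0.2266]
orientation: [0.145, 0.989, -0.0, -0.0]
wrist_force: [0.7, 0.1, 0.4]
gripper_width: 0.0461
gripper_force: 0.0
```

```bash
python3 go.py .6365 .128 .147;python3 -c "
from h import *
c=snap('wrist','w6.png')"
```

```text
t 13.275 q [-0.53  0.49  0.37  1.53 -0.19  1.16  1.16] pos [0.6355 0.1291 0.2266] hdg 163.38 F [0.7 0.1 0.4] M [ 0.   -0.03 -0.02] w 0.0461 gf 0.0
frac [-0.004 -0.002  0.265]
```

View pics/w6.png

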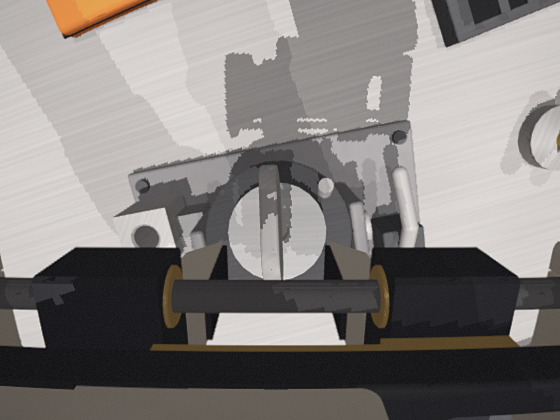

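The wing is aligned at column ~271, with the nib hidden behind it. I'm descending to regrip.

Request:
servo_tool(
  deltas=[0,-0.003,0.13,0,0.5,0,-0.003,0.265,0,0.5,0,-0.003,0.265,0,0.5,0,-0.003,0.265,0,0,0,-0.003,0.265,0,0,0,-0.003,0.265,0,0,0,-0.003,0.265,0,0,0,-0.003,0.265,0.2,0,0,-0.003,0.265,0.4,0,0,-0.003,0.265,0.6,0,0,-0.003,0.265,0.6,0],
)

```text
time: 14.7
ee_pos: [0.6349, 0.1261, 0.1485]
orientation: [0.371, 0.929, -0.001, 0.0]
wrist_force: [-7.0, -6.8, 8.9]
gripper_width: 0.0152
gripper_force: 32.1
```

```bash
python3 go.py .6365 .128 .147
```

```text
t 14.7 q [-0.59  0.57  0.48  1.63 -0.29  1.01  0.79] pos [0.6349 0.1261 0.1485] hdg 136.5 F [-7.  -6.8  8.9] M [-0.99  1.02  0.36] w 0.0152 gf 32.1
frac [0.    0.008 0.005]
```

Request:
servo_tool(
  deltas=[0,0,0,0.1,0,0,0,0,0.15,0,0,0,0,0.2,0,0,0,0,0.2,0],
)

```text
time: 15.2
ee_pos: [0.6348, 0.1264, 0.1486]
orientation: [0.441, 0.897, -0.001, 0.0]
wrist_force: [-7.5, -5.9, 10.5]
gripper_width: 0.0161
gripper_force: 32.6
```

```bash
python3 go.py .6365 .128 .147
```

```text
t 15.2 q [-0.61  0.58  0.52  1.64 -0.32  1.02  0.66] pos [0.6348 0.1264 0.1486] hdg 127.62 F [-7.5 -5.9 10.5] M [-0.89  1.18  0.53] w 0.0161 gf 32.6
frac [0.001 0.008 0.005]
```

Request:
servo_tool(
  deltas=[0,0,0,0.05,0,0,0,0,0.1,0,0,0,0,0.1,0],
)

```text
time: 15.58
ee_pos: [0.6348, 0.1265, 0.1486]
orientation: [0.476, 0.879, -0.001, 0.0]
wrist_force: [-7.5, -5.7, 10.3]
gripper_width: 0.0162
gripper_force: 32.9
```

```bash
python3 go.py .6365 .128 .147
```

```text
t 15.575 q [-0.63  0.58  0.54  1.64 -0.34  1.02  0.6 ] pos [0.6348 0.1265 0.1486] hdg 123.12 F [-7.5 -5.7 10.3] M [-0.83  1.1   0.46] w 0.0162 gf 32.9
frac [0.001 0.007 0.005]
```

Request:
servo_tool(
  deltas=[0,0,0,0.05,0,0,0,0,0.1,0,0,0,0,0.1,0],
)

```text
time: 15.95
ee_pos: [0.6349, 0.1267, 0.1487]
orientation: [0.51, 0.86, -0.0, 0.0]
wrist_force: [-7.6, -5.0, 10.0]
gripper_width: 0.0165
gripper_force: 32.8
```

```bash
python3 go.py .6365 .128 .147
```

```text
t 15.95 q [-0.64  0.58  0.56  1.64 -0.35  1.02  0.53] pos [0.6349 0.1267 0.1487] hdg 118.63 F [-7.6 -5.  10. ] M [-0.75  1.17  0.4 ] w 0.0165 gf 32.8
frac [0.001 0.007 0.006]
```

Request:
servo_tool(
  deltas=[0,0,0,0.1,0,0,0,0,0.2,0,0,0,0,0.2,0,0,0,0,0.2,0],
)

```text
time: 16.45
ee_pos: [0.6349, 0.1271, 0.1488]
orientation: [0.576, 0.818, -0.0, 0.0]
wrist_force: [-7.4, -3.8, 13.1]
gripper_width: 0.0191
gripper_force: 36.1
```

```bash
python3 go.py .6365 .128 .147
```

```text
t 16.45 q [-0.67  0.59  0.6   1.64 -0.38  1.03  0.4 ] pos [0.6349 0.1271 0.1488] hdg 109.73 F [-7.4 -3.8 13.1] M [-0.69  1.35  0.99] w 0.0191 gf 36.1
frac [0.001 0.006 0.006]
```

The yaw moment jumped to 1 N m and the jaws were pushed wider, so the key is at the stop. I'm releasing, rising and checking.

Request:
servo_tool(
  deltas=[0,0,0,0,0.6,0,0,0,0,0.6,0,0,0,0,0.6,0,0,-0.15,0,0.6,0,0,-0.3,0,0.6,0,0,-0.45,0,0.6,0,0,-0.67,0,0.6,-0.4,0,-0.67,-0.2,0.6,-0.4,0,-0.67,-0.4,0.6,-0.4,0,-0.67,-0.4,0.6,-0.4,0,-0.67,-0.4,0.6],
)

```text
time: 17.82
ee_pos: [0.6757, 0.0156, 0.3479]
orientation: [0.441, 0.897, 0.0, -0.0]
wrist_force: [-0.6, 1.4, -0.1]
gripper_width: 0.055
gripper_force: 0.0
```

```bash
python3 go.py .6365 .128 .147;python3 -c "
from h import *
c=snap('wrist','w7.png');save(c,'w7.p');u,v=proj(c,(.645,.127,.13)).round().astype(int);print(u,v)
x0,y0=max(u-80,0),max(v-80,0);print(x0,y0)
cv2.imwrite('pics/w7c.png',cv2.resize(c['pixels'][y0:y0+145,x0:x0+160,::-1],None,fx=4,fy=4,interpolation=cv2.INTER_CUBIC))"
```

```text
t 17.825 q [-0.46  0.5   0.61  1.27 -0.28  1.46  0.78] pos [0.6757 0.0156 0.3479] hdg 127.63 F [-0.6  1.4 -0.1] M [-0.03 -0.04 -0.04] w 0.055 gf 0.0
frac [0.376 0.125 0.67 ]
320 75
240 0
```

View pics/w7c.png

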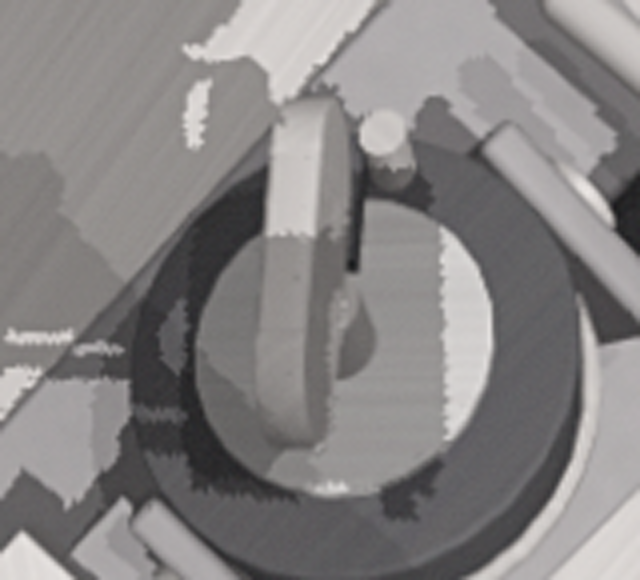

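The nib at (357,220) sits directly beside the stop post at (388,150), so the key is wound. Next is the pin.

Request:
servo_tool(
  deltas=[-0.59,-0.95,0,0.7,0.7,-0.59,-0.95,0,0.7,0.7,-0.59,-0.95,0,0.7,0.7,-0.59,-0.95,0,0.7,0.7,-0.59,-0.95,0,0.7,0.7,-0.59,-0.95,0,0.7,0.7,-0.59,-0.95,0,0.7,0.7,-0.59,-0.95,0,0.7,0.7],
)

```text
time: 18.88
ee_pos: [0.5599, -0.2964, 0.3479]
orientation: [0.667, 0.745, 0.001, -0.0]
wrist_force: [-0.8, -0.4, -0.2]
gripper_width: 0.0642
gripper_force: 0.0
```

```bash
python3 go.py .503 -.343 .35
cat > pin.py <<'E'
from h import *
import sys
c=snap('wrist',sys.argv[1]+'.png');save(c,sys.argv[1]+'.p')
g=cv2.medianBlur(cv2.cvtColor(c['pixels'],cv2.COLOR_RGB2GRAY),3)
for n,X in [('pin',(.497,-.273,.122)),('plug',(.606,-.253,.084))]:
    p=proj(c,X);print(n,p.round(1))
    m=(g>float(sys.argv[2])).astype('uint8')
    k,l,st,ce=cv2.connectedComponentsWithStats(m)
    for i in range(1,k):
        if 200<st[i,4]<6000 and np.hypot(*(ce[i]-p))<80: print('  blob',st[i],ce[i].round(1),onz(c,ce[i],X[2]).round(4))
h=cv2.HoughCircles(g,cv2.HOUGH_GRADIENT,1.2,15,param1=100,param2=14,minRadius=9,maxRadius=35)
print(h[0].round(1).tolist()[:14] if h is not None else None)
E
python3 pin.py p1 215
python3 - <<'E'
from h import *
for n in ['top','side']:
    c=snap(n);hsv=cv2.cvtColor(c['pixels'],cv2.COLOR_RGB2HSV)
    m=cv2.inRange(hsv,(4,150,60),(14,255,255));k,l,st,ce=cv2.connectedComponentsWithStats(m)
    for i in range(1,k):
        if 20<st[i,4]<900: print(n,st[i],(onz(c,(st[i][0]+st[i][2]/2,st[i][1]+3),.11).round(3)))
E
```

```text
t 18.875 q [-0.09  0.45  0.79  1.4  -0.32  1.43  0.8 ] pos [ 0.5599 -0.2964  0.3479] hdg 96.39 F [-0.8 -0.4 -0.2] M [-0.07 -0.02  0.02] w 0.0642 gf 0.0
frac [-0.133 -0.206 -0.007]
pin [220.6 151. ]
  blob [ 205  116  137   71 4781] [278.9 148. ] [ 0.5584 -0.263   0.122 ]
plug [320.2 140.8]
  blob [ 205  116  137   71 4781] [278.9 148. ] [ 0.5591 -0.2666  0.084 ]
[[147.0, 28.200000762939453, 29.0], [210.60000610351562, 223.8000030517578, 31.700000762939453], [180.60000610351562, 198.60000610351562, 29.5], [243.0, 137.39999389648438, 34.29999923706055], [211.8000030517578, 157.8000030517578, 34.29999923706055], [271.79998779296875, 138.60000610351562, 34.29999923706055], [190.1999969482422, 216.60000610351562, 11.899999618530273], [226.1999969482422, 234.60000610351562, 29.0], [235.8000030517578, 288.6000061035156, 26.399999618530273], [156.60000610351562, 144.60000610351562, 23.0], [319.79998779296875, 137.39999389648438, 22.200000762939453], [249.0, 239.39999389648438, 10.600000381469727], [390.6000061035156, 171.0, 33.0], [227.39999389648438, 312.6000061035156, 22.600000381469727]]
top [223 250  62  29 152] [0.422 0.069 0.11 ]
side [391 261  16  41 350] [ 0.534 -0.371  0.11 ]
side [327 270  12  41 365] [ 0.417 -0.287  0.11 ]
side [366 273  15  43 385] [ 0.466 -0.352  0.11 ]
```

Request:
servo_tool(
  deltas=[-0.13,-0.27,0,0,0.7,-0.13,-0.27,0,0,0.7,-0.13,-0.27,0,0,0.7,-0.13,-0.27,0,0,0.7],
)

```text
time: 19.52
ee_pos: [0.4835, -0.3454, 0.3482]
orientation: [0.667, 0.745, 0.001, 0.0]
wrist_force: [0.8, 0.5, -0.6]
gripper_width: 0.0643
gripper_force: 0.0
```

```bash
python3 go.py
python3 - <<'E'
from h import *
A=pickle.load(open('p1.p','rb'));B=snap('wrist');save(B,'p2.p')
C=snap('side');save(C,'p3.p');out=[]
for c in (A,B,C):
    u,v=proj(c,(.497,-.273,.11)).round().astype(int);k=6 if c is C else 4;h=int(66*4/k);x0,y0=max(u-h//2,0),max(v-h//2,0)
    s=100 if c is not C else 66; x0,y0=max(u-s//2,0),max(v-s//2,0);print(x0,y0,proj(c,(.497,-.273,.122)).round(1))
    out.append(cv2.resize(c['pixels'][y0:y0+s,x0:x0+s,::-1],(264,264),interpolation=cv2.INTER_CUBIC))
cv2.imwrite('pics/p.png',np.hstack(out))
E
```

```text
t 19.525 q [-0.03  0.37  0.81  1.5  -0.27  1.39  0.91] pos [ 0.4835 -0.3454  0.3482] hdg 96.32 F [ 0.8  0.5 -0.6] M [-0.06  0.   -0.  ] w 0.0643 gf 0.0
172 100 [220.6 151. ]
247 62 [297.3 112. ]
318 219 [351.3 247.4]
```

View pics/p.png

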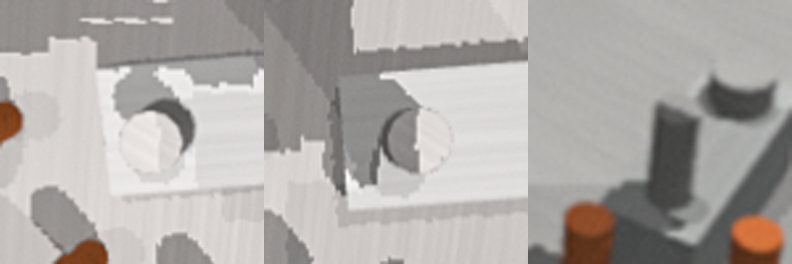

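The pin top appears as a circle centred at (151,141) in panel 1 and (156,140) in panel 2, and at (152,106) in the side panel.

```bash
python3 - <<'E'
from h import *
A,B,C=[pickle.load(open(f'p{i}.p','rb')) for i in (1,2,3)]
a=(172+151/2.64-.3,100+141/2.64-.3);b=(247+156/2.64-.3,62+140/2.64-.3);s=(318+38-.4,219+26.5-.4)
print(tri((A,a),(B,b)),tri((A,a),(B,b),(C,s)),onz(A,a,.122),onz(B,b,.122),onz(C,s,.122))
E
python3 go.py .489 -.279 .20
```

```text
(array([ 0.5060255 , -0.27453348,  0.12128759]), [0.0002, 0.0002]) (array([ 0.50657275, -0.27507155,  0.12395036]), [0.0011, 0.0007, 0.0017]) [ 0.50598194 -0.27424023  0.122     ] [ 0.50609507 -0.27473475  0.122     ] [ 0.50984315 -0.2750662   0.122     ]
t 19.625 q [-0.03  0.37  0.81  1.5  -0.27  1.39  0.91] pos [ 0.4836 -0.3453  0.3479] hdg 96.36 F [ 0.2  0.2 -0.6] M [-0.13  0.07 -0.02] w 0.0643 gf 0.0
frac [0.218 0.042 0.493]
```

Request:
servo_tool(
  deltas=[0.226,0.1,0.15,0,0.6,0.226,0.1,0.3,0,0.6,0.226,0.1,0.49,0,0.6,0.226,0.1,0.49,0,0.6],
)

```text
time: 20.12
ee_pos: [0.5033, -0.2733, 0.1979]
orientation: [0.667, 0.745, -0.001, -0.004]
wrist_force: [-0.1, 0.1, 0.2]
gripper_width: 0.0552
gripper_force: 0.0
```

```bash
python3 go.py .506 -.2745 .083
```

```text
t 20.125 q [-0.12  0.45  0.75  1.78 -0.34  1.06  0.86] pos [ 0.5033 -0.2733  0.1979] hdg 96.32 F [-0.1  0.1  0.2] M [-0.08  0.04  0.03] w 0.0552 gf 0.0
frac [-0.006  0.011  0.383]
```

Request:
servo_tool(
  deltas=[0,0,0.15,0,0.6,0,0,0.3,0,0.6,0,0,0.385,0,0.6,0,0,0.385,0,0.6],
)

```text
time: 20.62
ee_pos: [0.5054, -0.2763, 0.0864]
orientation: [0.668, 0.744, -0.0, -0.0]
wrist_force: [0.7, -0.3, 1.2]
gripper_width: 0.0552
gripper_force: 0.0
```

```bash
python3 go.py .506 -.2745 .083
```

```text
t 20.625 q [-0.04  0.58  0.65  1.89 -0.47  0.83  0.96] pos [ 0.5054 -0.2763  0.0864] hdg 96.21 F [ 0.7 -0.3  1.2] M [-0.11  0.06  0.02] w 0.0552 gf 0.0
frac [0.006 0.003 0.011]
```

Request:
servo_tool(
  deltas=[0,0,0,0,0,0,0,0,0,0,0,0,0,0,0,0,0,0,0,0],
)

```text
time: 21.12
ee_pos: [0.505, -0.2763, 0.0866]
orientation: [0.668, 0.744, 0.0, 0.0]
wrist_force: [-0.6, 1.1, 9.1]
gripper_width: 0.0245
gripper_force: 30.0
```

```bash
python3 go.py .506 -.2745 .083
```

```text
t 21.125 q [-0.04  0.58  0.65  1.89 -0.47  0.83  0.96] pos [ 0.505  -0.2763  0.0866] hdg 96.21 F [-0.6  1.1  9.1] M [0.18 0.22 0.07] w 0.0245 gf 30.0
frac [0.005 0.004 0.012]
```

Request:
servo_tool(
  deltas=[0,0,-0.06,0,0,0,0,-0.12,0,0,0,0,-0.2,0,0,0,0,-0.3,0,0,0,0,-0.4,0,0,0,0,-0.55,0,0,0,0,-0.55,0,0],
)

```text
time: 22.0
ee_pos: [0.5054, -0.2774, 0.2548]
orientation: [0.668, 0.744, 0.001, 0.003]
wrist_force: [-0.2, 0.4, -3.3]
gripper_width: 0.024
gripper_force: 30.0
```

```bash
python3 go.py .61 -.09 .25
```

```text
t 22.0 q [-0.15  0.39  0.78  1.7  -0.3   1.16  0.82] pos [ 0.5054 -0.2774  0.2548] hdg 96.16 F [-0.2  0.4 -3.3] M [-0.07  0.08 -0.01] w 0.024 gf 30.0
frac [0.584 0.414 0.017]
```

Lifted, and the −3.3 N wrist force matches the 0.36 kg pin. I'm moving near the boss and turning to heading ~85.

Request:
servo_tool(
  deltas=[0.2,0.14,0,0.1,0,0.4,0.28,0,0.25,0,0.58,0.41,0,0.25,0,0.58,0.41,0,0.25,0,0.58,0.41,0,0.25,0,0.58,0.41,0,0.25,0],
)

```text
time: 22.75
ee_pos: [0.607, -0.0913, 0.2505]
orientation: [0.738, 0.675, -0.001, -0.0]
wrist_force: [-0.2, -0.4, -2.6]
gripper_width: 0.0243
gripper_force: 30.0
```

```bash
cat > hole.py <<'E'
from h import *
import sys
c=snap('wrist',sys.argv[1]+'.png');save(c,sys.argv[1]+'.p')
u,v=proj(c,(.6407,.0035,.075)).round().astype(int);print(u,v)
im=cv2.cvtColor(c['pixels'],cv2.COLOR_RGB2GRAY);w=im[v-28:v+29,u-28:u+29];print(np.percentile(w,[5,25,50,75,95]))
for th in (110,130,150):
    n,l,st,ce=cv2.connectedComponentsWithStats((w<th).astype('uint8'))
    for k in range(1,n):
        if st[k,4]>100: print(th,st[k],(ce[k]+[u-28,v-28]).round(1),onz(c,(st[k,0]+st[k,2]/2-.5+u-28,st[k,1]+st[k,3]/2-.5+v-28),.075).round(4))
cv2.imwrite('pics/hz.png',cv2.resize(w,(456,456),interpolation=cv2.INTER_CUBIC))
E
python3 go.py .66 -.09 .25; python3 hole.py h1
```

```text
t 22.75 q [-0.46  0.48  0.79  1.61 -0.36  1.21  0.31] pos [ 0.607  -0.0913  0.2505] hdg 84.85 F [-0.2 -0.4 -2.6] M [-0.08  0.05 -0.03] w 0.0243 gf 30.0
frac [0.02  0.175 0.002]
306 80
[ 99.4 140.  218.  230.  234. ]
110 [ 18  16  23  25 228] [310.2  78.4] [0.6417 0.0037 0.075 ]
130 [ 17  15  24  27 282] [309.9  78.6] [0.6413 0.0037 0.075 ]
150 [   0   15   42   42 1028] [299.4  90.5] [ 0.6337 -0.002   0.075 ]
```

Request:
servo_tool(
  deltas=[0,0.1,0,0,0,0,0.2,0,0,0,0,0.2,0,0,0,0,0.2,0,0,0],
)

```text
time: 23.3
ee_pos: [0.6668, -0.0966, 0.2507]
orientation: [0.738, 0.674, -0.0, -0.0]
wrist_force: [-0.0, -0.7, -2.6]
gripper_width: 0.0245
gripper_force: 30.0
```

```bash
python3 go.py .66 -.09 .25; python3 hole.py h2
```

```text
t 23.3 q [-0.39  0.58  0.77  1.45 -0.41  1.28  0.32] pos [ 0.6668 -0.0966  0.2507] hdg 84.82 F [-0.  -0.7 -2.6] M [-0.08  0.16 -0.07] w 0.0245 gf 30.0
frac [ 0.02  -0.025  0.002]
238 81
[104. 136. 190. 213. 230.]
110 [ 16  15  25  27 276] [237.6  78. ] [0.6406 0.0032 0.075 ]
130 [ 15  15  27  30 361] [237.8  80. ] [0.6404 0.002  0.075 ]
150 [   0   14   57   43 1356] [235.4  93.9] [ 0.6399 -0.0027  0.075 ]
```

```bash
python3 go.py .641 .0017 .172
```

```text
t 23.35 q [-0.39  0.58  0.77  1.45 -0.41  1.28  0.32] pos [ 0.6668 -0.0962  0.2508] hdg 84.84 F [ 0.1  0.4 -3. ] M [-0.06  0.1  -0.04] w 0.0244 gf 30.0
frac [ 0.317 -0.115  0.263]
```

Request:
servo_tool(
  deltas=[0.1,-0.04,0,0,0,0.2,-0.08,0,0,0,0.317,-0.115,0.05,0,0,0.317,-0.115,0.15,0,0,0.317,-0.115,0.263,0,0,0.317,-0.115,0.263,0,0,0.317,-0.115,0.263,0,0],
)

```text
time: 24.22
ee_pos: [0.6423, 0.0022, 0.1734]
orientation: [0.738, 0.675, 0.001, 0.001]
wrist_force: [0.0, -0.2, -2.2]
gripper_width: 0.0243
gripper_force: 30.0
```

```bash
python3 go.py .641 .0017 .172
python3 - <<'E'
from h import *
# check where pin bottom and hole appear in side view numerically
c=snap('side','s1.png');t=snap('top','t1.png')
for X in [(.641,.0035,.075),(.641,.0035,.0975),(.641,.0035,.207)]: print(proj(c,X).round(1),proj(t,X).round(1))
u,v=proj(c,(.641,.0035,.11)).round().astype(int);g=cv2.cvtColor(c['pixels'],cv2.COLOR_RGB2GRAY)
for r in range(v-22,v+22,2): print(r,g[r,u-16:u+17].tolist())
E
```

```text
t 24.225 q [-0.56  0.59  0.74  1.64 -0.44  1.09  0.22] pos [0.6423 0.0022 0.1734] hdg 84.92 F [ 0.  -0.2 -2.2] M [-0.14  0.06 -0.  ] w 0.0243 gf 30.0
frac [-0.002 -0.004  0.005]
[301.5 195.1] [276.7 188.1]
[301.6 188.4] [276.5 186.9]
[302.  153.2] [275.9 180. ]
163 [170, 147, 93, 67, 69, 71, 70, 73, 75, 76, 78, 81, 79, 80, 78, 75, 70, 71, 66, 66, 62, 58, 68, 102, 141, 151, 146, 119, 102, 93, 86, 78, 72]
165 [175, 171, 150, 95, 68, 68, 69, 69, 71, 70, 73, 77, 78, 78, 75, 66, 68, 68, 68, 64, 79, 118, 160, 172, 180, 179, 180, 175, 171, 159, 154, 147, 120]
167 [173, 174, 163, 106, 72, 69, 70, 71, 73, 72, 72, 80, 75, 69, 70, 68, 71, 70, 66, 65, 81, 129, 176, 180, 178, 175, 176, 176, 178, 179, 178, 180, 176]
169 [172, 168, 141, 90, 69, 72, 72, 71, 69, 65, 56, 50, 60, 66, 63, 72, 68, 72, 68, 66, 78, 131, 180, 185, 178, 178, 177, 178, 177, 177, 175, 177, 177]
171 [154, 137, 100, 73, 69, 69, 67, 68, 62, 50, 43, 50, 60, 65, 68, 68, 70, 68, 66, 64, 74, 123, 174, 178, 177, 178, 178, 180, 181, 178, 178, 178, 175]
173 [102, 77, 66, 65, 66, 67, 68, 62, 45, 32, 36, 41, 58, 64, 70, 68, 69, 72, 68, 68
[... 1739 characters left out ...]
, 67, 76, 82, 86, 88, 91, 96, 97, 98, 94, 86, 90, 94, 105, 126, 134, 136, 130, 120, 115, 107, 96, 97, 113, 118, 116, 114]
199 [48, 47, 48, 52, 62, 64, 64, 64, 63, 67, 74, 99, 129, 143, 145, 145, 138, 135, 134, 127, 116, 104, 93, 88, 81, 77, 77, 81, 97, 113, 118, 117, 117]
201 [49, 49, 48, 53, 62, 64, 66, 66, 65, 63, 63, 63, 71, 86, 107, 122, 119, 104, 92, 83, 80, 77, 75, 79, 80, 79, 79, 82, 95, 116, 116, 119, 117]
203 [45, 47, 46, 53, 61, 64, 63, 65, 63, 65, 63, 64, 62, 63, 64, 75, 79, 78, 76, 79, 79, 77, 78, 80, 79, 79, 77, 81, 98, 116, 117, 116, 120]
205 [48, 49, 46, 53, 59, 64, 67, 63, 65, 63, 66, 61, 64, 65, 63, 73, 79, 81, 79, 78, 78, 79, 76, 78, 79, 78, 79, 84, 101, 116, 118, 118, 117]
```

Request:
servo_tool(
  deltas=[0,-0.003,0.04,0,0,0,-0.003,0.08,0,0,0,-0.003,0.11,0,0,0,-0.003,0.11,0,0],
)

```text
time: 24.82
ee_pos: [0.6404, 0.0029, 0.1377]
orientation: [0.738, 0.675, -0.001, -0.001]
wrist_force: [-0.8, 0.3, -2.9]
gripper_width: 0.0244
gripper_force: 30.0
```

```bash
python3 go.py .641 .0017 .101
```

```text
t 24.825 q [-0.54  0.62  0.72  1.68 -0.47  1.02  0.24] pos [0.6404 0.0029 0.1377] hdg 84.95 F [-0.8  0.3 -2.9] M [-0.07  0.06 -0.01] w 0.0244 gf 30.0
frac [-0.004  0.003  0.122]
```

In the hole with no contact force. Continuing down.

Request:
servo_tool(
  deltas=[0,0,0.03,0,0,0,0,0.06,0,0,0,0,0.09,0,0,0,0,0.105,0,0,0,0,0.105,0,0],
)

```text
time: 25.45
ee_pos: [0.6408, 0.0029, 0.1069]
orientation: [0.738, 0.675, -0.0, -0.0]
wrist_force: [0.6, 0.6, -2.8]
gripper_width: 0.0245
gripper_force: 30.0
```

```bash
python3 go.py .641 .0017 .101
```

```text
t 25.45 q [-0.53  0.66  0.69  1.7  -0.49  0.97  0.26] pos [0.6408 0.0029 0.1069] hdg 84.95 F [ 0.6  0.6 -2.8] M [-0.1   0.08 -0.01] w 0.0245 gf 30.0
frac [-0.004  0.001  0.02 ]
```

Request:
servo_tool(
  deltas=[0,0,0.008,0,0,0,0,0.016,0,0,0,0,0.02,0,0,0,0,0.02,0,0],
)

```text
time: 25.95
ee_pos: [0.6411, 0.0029, 0.1017]
orientation: [0.738, 0.675, 0.0, 0.0]
wrist_force: [-1.5, 0.2, 2.3]
gripper_width: 0.0247
gripper_force: 30.0
```

```bash
python3 go.py .641 .0017 .101
```

```text
t 25.95 q [-0.53  0.66  0.69  1.71 -0.5   0.96  0.27] pos [0.6411 0.0029 0.1017] hdg 84.96 F [-1.5  0.2  2.3] M [ 0.01  0.47 -0.02] w 0.0247 gf 30.0
frac [-0.004 -0.     0.002]
```

The shoulder touches at the predicted height. I'm pressing slightly, releasing and rising.

Request:
servo_tool(
  deltas=[0,0,0.004,0,0,0,0,0.004,0,0,0,0,0.004,0,0.45,0,0,0.004,0,0.45,0,0,0.004,0,0.5,0,0,-0.1,0,0.5,0,0,-0.25,0,0.5,0,0,-0.4,0,0.5,0,0,-0.55,0,0.5,-0.3,0,-0.8,0,0.5,-0.3,0,-0.8,0,0.5,-0.3,0,-0.8,0,0.5],
)

```text
time: 27.45
ee_pos: [0.6332, -0.0925, 0.3449]
orientation: [0.74, 0.673, 0.001, 0.003]
wrist_force: [0.7, -0.3, -0.2]
gripper_width: 0.0459
gripper_force: 0.0
```

```bash
python3 go.py
python3 - <<'E'
from h import *
c=snap('wrist','e1.png');save(c,'e1.p')
u,v=proj(c,(.641,.0035,.137)).round().astype(int);print(u,v)
g=cv2.cvtColor(c['pixels'],cv2.COLOR_RGB2GRAY);w=g[v-30:v+31,u-30:u+31]
h=cv2.HoughCircles(cv2.medianBlur(w,3),cv2.HOUGH_GRADIENT,1,10,param1=80,param2=9,minRadius=9,maxRadius=17);print(h)
a=c['pixels'][max(v-60,0):v+60,u-80:u+80,::-1]
w7=cv2.imread('pics/w7.png')
k=proj(c,(.645,.127,.13)).round().astype(int);print(k)
cv2.imwrite('pics/e1c.png',cv2.resize(c['pixels'][0:260,:,::-1],(784,364)))
E
```

```text
t 27.45 q [-0.45  0.47  0.83  1.39 -0.34  1.42  0.27] pos [ 0.6332 -0.0925  0.3449] hdg 84.56 F [ 0.7 -0.3 -0.2] M [-0.07  0.01 -0.01] w 0.0459 gf 0.0
275 84
[[[29.5 30.5 13. ]
  [31.5 44.5 15.2]
  [33.5 15.5 15.2]
  [16.5 21.5  9.4]]]
[266 -52]
```

The pin's top shows as a circle of radius 13 px at exactly (275,84), where an upright, seated pin should appear. The gripper is clear of everything, so I'm handing in.

```bash
python3 -c "
from workcell import job
print(job.hand_in())"
```

```text
the job is handed in; nothing more can be done
None
```

I handed the job in at about 27.5 s. The key was wound until the yaw moment jumped at the stop, and the picture after release shows the pointer beside the post. The lock pin then went upright into the boss, with shoulder contact at the predicted height. I had no picture views left at the end, so the seated pin was confirmed only by a circle fit on the wrist image, and no verdict came back.

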